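# Put the last injector away in the chest drawer

## Robot

A 6-joint arm with a two-finger parallel gripper is mounted at the origin on the work surface. World frame = base frame: x ahead of the robot, y to its left, z up, the work surface at z = 0. Lengths are in mm, angles in rad, forces in N, time in s.
With the tool pointing down it reaches from about 350 to 775 mm from the base axis. Payload 7.3 kg.
Tool frame: the origin (TCP) lies at the centre of the arm's flange, where the gripper is bolted on; the fingertips stand 178 mm ahead of it and the grasp point (between the pads) lies 159 mm ahead of it; z points along the fingers, y is the direction in which the jaws open and shut (so a half turn about z gives the same grasp; the last joint's range is limited). The gripper opens to 92 mm and grips with 3 to 60 N. Pads are 19 mm wide; open, the fingers measure 130 mm over their backs; the gripper's body (75 mm by 190 mm) begins 47 mm behind the grasp point.
Start: joints at [-1.319, 0.342, 1.524, -0, 1.275, -0.146], TCP at [203.4, -484, 404.741] pointing down, gripper open.
Joint ranges: [-2.53, 2.53], [-0.77, 2.02], [0.04, 2.7], [-1, 4.14], [0.28, 2.66], [-3.11, 3.11]. Speed limits (rad/s): [2.57, 2.57, 3.14, 3.14, 3.14, 3.14].

## Interface

Orientations are given as [roll, pitch, yaw] about the fixed x, y, z axes, in that order (R = Rz(yaw) Ry(pitch) Rx(roll)).
In Python, from plant import status, viewer, ticket gives the robot as it stands.
- The arm moves only by the tool play_rows, never from a script. Its argument "commands" is a list of rows, each an object with "offset": the shift along the tool's x, y, z in m, a list of three; "twist": the turn about the tool's z in degrees. A call has 1 to 5 rows; each row shifts and turns the commanded pose from where the row before left it, along the tool's axes as they then stand; what a row does not reach is not made up. A row lasts 1/10 s, in which the tool goes at most 50 mm and 8.59 degrees, less where a joint would pass 70% of its speed; a pose out of reach is approached as far as the arm can. A call with a gripper value outside its range is refused whole. "jaw" is the closure in counts, from 0 (fully open) to 255 (shut), set as the call begins (left out, the last holds). The fingers move at their own pace and stop on an object; the grip force is fixed at half the most. Time passes only in rows, so rows that do not move let the fingers close. It gives the time, the measured TCP pose, the force and the opening at its end, in the units of the state.
- status.get_obs(): the state, without advancing time (a new reading comes with each control period).
- viewer.capture(name): name is "scene" or "top" or "wrist"; returns the picture (420x560x3 uint8, red, green, blue); there is no depth.
- viewer.camera_params(name): a dict with "fov_y" (degrees; the focal length in pixels is half the picture's height over the tangent of half this angle, whatever the lens; pixels are square), "cx", "cy" (the principal point, pixels), "rvec" (rotation vector, rad) and "tvec" (3), from world to camera coordinates, as OpenCV has them; the wrist camera has in their place "T_tool_cam" (4x4, takes a point from camera to tool coordinates, whose origin is the TCP and whose axes are the flange's). Camera axes: x right, y down, z forward; pixel columns grow to the right and rows downward; lengths in mm; the calibration is good to about 2 mm. A picture is of the moment at which its call begins: read the wrist's pose just before it. camera_params takes no time and is no camera call.
- ticket.close_job(): hands the job in, once; it reports no verdict.
The state is a dict: "time": time; "joint_positions": joint angles; "dq": joint speeds; "tau": joint torques, N m; "tool_pos": TCP position; "tcp_rot": TCP orientation; "contact_force": force on the tool from outside, world axes, zero at the start; "moment": the same for the moment, N m; "grip_width": finger opening in mm.
Only numpy, scipy, OpenCV 4.12 (cv2) and the standard library are available. Lean on these libraries where they do the work, as an engineer would, in place of code of your own. Each camera call takes 0.05 s, during which the arm holds its last target.

## Task

The overhauled injector on the grey mat belongs with its set in the open top drawer of the tool chest. Lower it, without dropping it, into the one empty cradle, nozzle to the back of the drawer like the other three, then slide the drawer fully shut without slamming it. Leave the stored injectors in their cradles and leave the screwdriver alone.

Things in the scene. Friction and masses are not known exactly. Their poses are not given: they have to be found in the camera images.
- injector: Diesel injector to put away, lying flat on the grey mat (3 mm thick), axis 16 mm above the bench. Steel, 142 mm long, 0.36 kg. Origin: on its axis at its middle; x along the axis to the nozzle. Along x in mm: -70 to -54 black connector 16 x 14; to -26 dark round head, diameter 26; to +26 bright square body 26 x 26 (grip here, at the centre of mass); to +56 nozzle nut, diameter 18; to +72 thin tip.
- injector_tip (a point): End of the injector's nozzle tip, on its axis, 72 mm from its origin.
- cradle_1 (a point): Leftmost of four cradles, 72 mm apart, seen from the drawer's front. The point is where the origin of a seated injector lies: 127 mm above the bench, 27 mm above the drawer floor, 80 mm behind the inner face of the drawer's front. x points to the drawer's back (closing direction, and where the nozzle must point), y to the drawer's left, z up.
- cradle_2 (a point): Second cradle from the left, axes as cradle_1. The cradles are V notches in two black rails across the drawer, 12 mm thick, middles 41 mm before the point (wide notch for the head) and 42 mm behind it (narrow notch for the nozzle nut); between them 70 mm are free for fingers, down to the floor. Rail tops are 4 mm above the point. The notches centre the part sideways.
- cradle_3 (a point): Third cradle from the left, axes as cradle_1. One cradle is empty, the others hold stored injectors. A part the wrong way round, or lying on top of the rails, stands too high to pass into the chest (free height: 18 mm above the point, or 5 mm above a seated injector's top).
- cradle_4 (a point): Rightmost cradle, axes as cradle_1. The drawer's side walls are 36 mm high and stand 56 mm outside cradle_1 and cradle_4.
- stored_a: One of three stored injectors, same make-up as the first, each in a cradle, nozzle to the back; origin at its middle on its axis, x to the nozzle.
- stored_b: Another stored injector, as stored_a.
- stored_c: Another stored injector, as stored_a.
- drawer (a joint): Opening in m of the chest's top drawer: 0 shut against a firm stop, 0.20 fully open; starts about 0.18 open. Ball slides with about 2 N of friction; it stays where it is left.
- drawer_pull (a point): Middle of the front edge of the drawer's aluminium pull, a ledge 330 mm wide and 12 mm high standing 14 mm out from the light grey front panel (366 mm wide, 92 to 152 mm above the bench). The point is at mid-height, 146 mm above the bench; x points to the drawer's back: push here that way to close. The chest's top is 167 mm above the bench; shut, its front plane is 30 mm behind this point.
- screwdriver: Yellow-handled screwdriver, 190 mm, on the bench beyond the mat; a bystander. Origin under its middle, x along it to the tip.
Things that resemble listed ones, but are neither listed nor needed, are in the scene too. Leave any orange look-alike of the stored_c alone. Leave any blue look-alike of the injector alone.

How it is judged (in metres and radians):
On the way:
1. the injector lies seated in the empty cradle, nozzle to the back, let go, with the drawer still open (((distance between injector and cradle_1 below 0.012 m and z of injector in the frame of cradle_1 below 0.004 m and distance between injector_tip and cradle_1 below 0.086 m and x of injector_tip in the frame of cradle_1 above 0.055 m) or (distance between injector and cradle_2 below 0.012 m and z of injector in the frame of cradle_2 below 0.004 m and distance between injector_tip and cradle_2 below 0.086 m and x of injector_tip in the frame of cradle_2 above 0.055 m) or (distance between injector and cradle_3 below 0.012 m and z of injector in the frame of cradle_3 below 0.004 m and distance between injector_tip and cradle_3 below 0.086 m and x of injector_tip in the frame of cradle_3 above 0.055 m) or (distance between injector and cradle_4 below 0.012 m and z of injector in the frame of cradle_4 below 0.004 m and distance between injector_tip and cradle_4 below 0.086 m and x of injector_tip in the frame of cradle_4 above 0.055 m)) and value of joint drawer above 0.12 m and contact force between injector and the fingers below 0.3 N and linear speed of injector below 0.03 m/s), for 0.2 s.
At the end, for the whole second after the job is handed in: The drawer is shut to within 5 mm, with the injector at rest in the empty cradle (within 12 mm of the cradle point, not more than 4 mm above it, nozzle to the back) and each of the other three still within 12 mm of a cradle point (value of joint drawer below 0.005 m and ((distance between injector and cradle_1 below 0.012 m and z of injector in the frame of cradle_1 below 0.004 m and distance between injector_tip and cradle_1 below 0.086 m and x of injector_tip in the frame of cradle_1 above 0.055 m) or (distance between injector and cradle_2 below 0.012 m and z of injector in the frame of cradle_2 below 0.004 m and distance between injector_tip and cradle_2 below 0.086 m and x of injector_tip in the frame of cradle_2 above 0.055 m) or (distance between injector and cradle_3 below 0.012 m and z of injector in the frame of cradle_3 below 0.004 m and distance between injector_tip and cradle_3 below 0.086 m and x of injector_tip in the frame of cradle_3 above 0.055 m) or (distance between injector and cradle_4 below 0.012 m and z of injector in the frame of cradle_4 below 0.004 m and distance between injector_tip and cradle_4 below 0.086 m and x of injector_tip in the frame of cradle_4 above 0.055 m)) and linear speed of injector below 0.02 m/s and (distance between stored_a and cradle_1 below 0.012 m or distance between stored_a and cradle_2 below 0.012 m or distance between stored_a and cradle_3 below 0.012 m or distance between stored_a and cradle_4 below 0.012 m) and (distance between stored_b and cradle_1 below 0.012 m or distance between stored_b and cradle_2 below 0.012 m or distance between stored_b and cradle_3 below 0.012 m or distance between stored_b and cradle_4 below 0.012 m) and (distance between stored_c and cradle_1 below 0.012 m or distance between stored_c and cradle_2 below 0.012 m or distance between stored_c and cradle_3 below 0.012 m or distance between stored_c and cradle_4 below 0.012 m)); the robot touches nothing.
It fails at once if the drawer is slammed: closing faster than 0.5 m/s (velocity of joint drawer below -0.5 m/s).
It fails at once if the injector is dropped: faster than 0.6 m/s with no finger on it (linear speed of injector above 0.6 m/s and contact force between injector and the fingers below 0.01 N).
It fails at once if a stored injector is knocked out of its cradle (more than 20 mm from every cradle point) (not (distance between stored_a and cradle_1 below 0.02 m or distance between stored_a and cradle_2 below 0.02 m or distance between stored_a and cradle_3 below 0.02 m or distance between stored_a and cradle_4 below 0.02 m) or not (distance between stored_b and cradle_1 below 0.02 m or distance between stored_b and cradle_2 below 0.02 m or distance between stored_b and cradle_3 below 0.02 m or distance between stored_b and cradle_4 below 0.02 m) or not (distance between stored_c and cradle_1 below 0.02 m or distance between stored_c and cradle_2 below 0.02 m or distance between stored_c and cradle_3 below 0.02 m or distance between stored_c and cradle_4 below 0.02 m)).
It fails at once if the screwdriver is moved by more than 30 mm (distance of screwdriver from where it was at the start of the episode above 0.03 m).
It also fails if it takes over 51 s, if anything falls off the work surface, if the arm or the gripper's body presses on something with over 40 N, if the wrist force passes 120 N, or if a joint passes its speed limit or range.

## Working session

There is one attempt and no reset: what is moved stays moved. The work goes in short steps, Python scripts to look and compute and a tool call to move; the robot and the scene stay as the last step left them, time stands still between calls to the robot, and variables do not carry over. Pictures are saved under pics/ and viewed, and the job is handed in when it is done.

Besides the shell and the picture viewer there is one more tool, called after "Request:" by a JSON object that holds its "name" and its "arguments", one argument or row to a line. play_rows: Moves the arm, as the interface text tells. Its arguments: {"type":"object","properties":{"commands":{"type":"array"},"jaw":{"type":"number"}},"required":["commands"]}

```bash
mkdir -p pics; ls; python3 - <<'E'
from plant import status, viewer
import cv2
print(status.get_obs())
for n in ["scene","top","wrist"]:
    print(n,viewer.camera_params(n))
    cv2.imwrite(f"pics/{n}0.png",viewer.capture(n)[:,:,::-1])
E
```

```text
pics
{'time': 0.0, 'joint_positions': array([-1.31902272e+00,  3.42732715e-01,  1.52500981e+00, -5.30796111e-06,
        1.27539703e+00, -1.46009984e-01]), 'dq': array([ 5.37673101e-05,  6.12682214e-04,  1.92044923e-03, -7.20080671e-04,
        4.35091302e-04,  1.60277427e-04]), 'tau': array([-3.87607565e-05, -4.31239772e+01, -2.44225395e+01,  7.15652341e-02,
        5.58597723e-02, -1.32559417e-04]), 'tool_pos': array([ 203.35432242, -483.87409503,  404.04208212]), 'tcp_rot': array([-3.14006148e+00, -2.20038853e-04,  3.97784968e-01]), 'contact_force': array([ 0.5415193 ,  0.06550558, -0.7254486 ]), 'moment': array([-0.04451879, -0.01800357,  0.00147279]), 'grip_width': 91.7248968476826}
scene {'fov_y': 51.571463157749356, 'cx': 280.6623422820754, 'cy': 216.87750179781924, 'rvec': array([ 2.24471381,  0.99888396, -0.38833162]), 'tvec': array([-389.55997579, -296.65061947, 1330.66094029])}
top {'fov_y': 51.908182472434916, 'cx': 281.86830709439073, 'cy': 203.45230630925036, 'rvec': array([ 2.19535285, -2.21245269,  0.07504945]), 'tvec': array([ -28.53725207,  622.47570215, 1212.64320531])}
wrist {'fov_y': 58.767510678663776, 'cx': 278.1816658189094, 'cy': 218.51713486755108, 'T_tool_cam': array([[-2.98304462e-04, -9.60434702e-01, -2.78505105e-01,
         7.54226396e+01],
       [ 9.99999559e-01, -3.86177899e-05, -9.37916255e-04,
        -9.94484639e-01],
       [ 8.90052067e-04, -2.78505262e-01,  9.60434291e-01,
         2.07335729e+01],
       [ 0.00000000e+00,  0.00000000e+00,  0.00000000e+00,
         1.00000000e+00]])}
```

View pics/scene0.png

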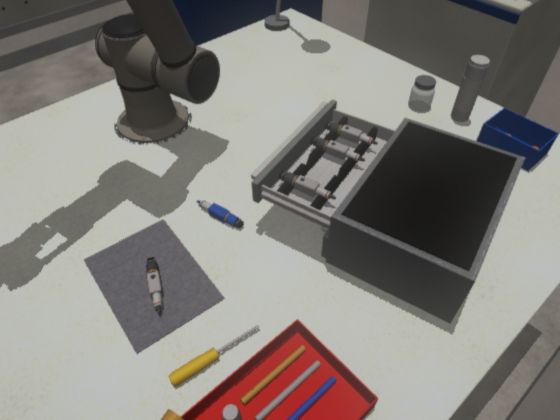

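View pics/top0.png

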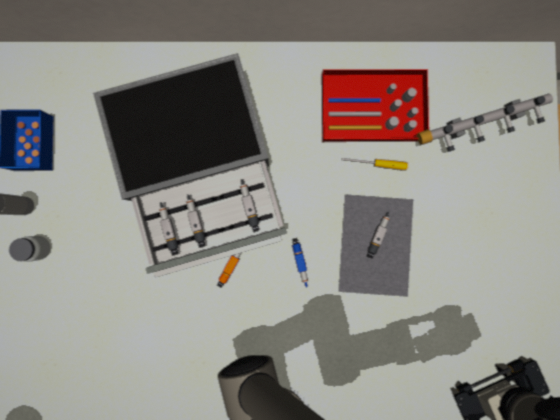

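View pics/wrist0.png

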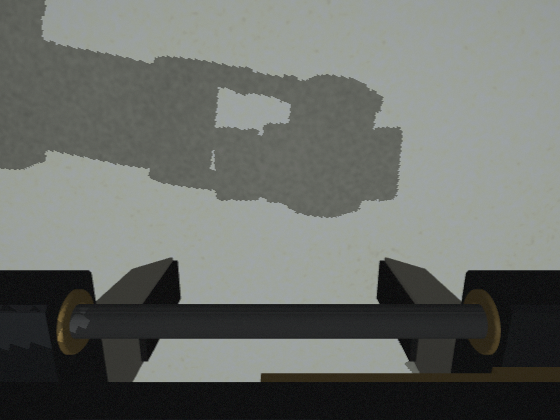

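```bash
cat > h.py <<'E'
import numpy as np, cv2
from scipy.spatial.transform import Rotation as Rn
def K(p,h=420):
    f=h/2/np.tan(np.radians(p['fov_y'])/2); return np.array([[f,0,p['cx']],[0,f,p['cy']],[0,0,1]])
def cam(p,obs=None):
    if 'rvec' in p:
        R=cv2.Rodrigues(np.array(p['rvec']))[0]; return K(p),R,np.array(p['tvec'])
    T=np.eye(4);T[:3,:3]=Rn.from_euler('xyz',obs['tcp_rot']).as_matrix();T[:3,3]=obs['tool_pos']
    M=np.linalg.inv(T@p['T_tool_cam']); return K(p),M[:3,:3],M[:3,3]
def back(c,uv,z):
    k,R,t=c; o=-R.T@t; d=R.T@np.linalg.solve(k,[uv[0],uv[1],1]); return o+d*(z-o[2])/d[2]
def proj(c,P):
    k,R,t=c; q=k@(R@np.asarray(P,float)+t); return q[:2]/q[2]
E
python3 - <<'E'
import cv2
a=cv2.imread('pics/top0.png')
cv2.imwrite('pics/top0_d.png',cv2.resize(a[40:290,90:300],None,fx=2.4,fy=2.4,interpolation=cv2.INTER_CUBIC)[:600])
cv2.imwrite('pics/top0_m.png',cv2.resize(a[190:300,330:420],None,fx=5,fy=5,interpolation=cv2.INTER_CUBIC))
E
```

```text
(no output)
```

View pics/top0_d.png

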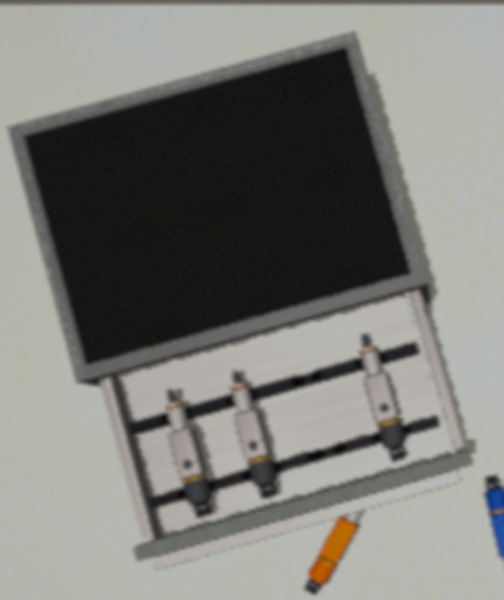

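View pics/top0_m.png

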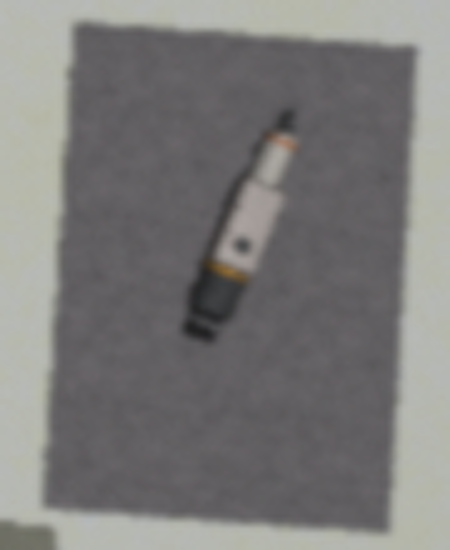

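```bash
python3 - <<'E'
from plant import status, viewer
from h import *
from scipy.optimize import least_squares
c=cam(viewer.camera_params('top'))
s=cam(viewer.camera_params('scene'))
t=back(c,(388.2,212),16);e=back(c,(369.6,256.6),16)
u=(t-e)/np.linalg.norm(t-e); print('inj',t,e,np.linalg.norm(t-e),'mid',(t*70+e*72)/142,'yaw',np.arctan2(u[1],u[0]))
tips=[(173,392),(238,374),(365,336)];ends=[(205,513),(268,494),(400,457)]
tips=[back(c,(90+a/2.4,40+b/2.4),127) for a,b in tips];ends=[back(c,(90+a/2.4,40+b/2.4),127) for a,b in ends]
for a,b in zip(tips,ends): print(a,b,np.linalg.norm(a-b))
ys=[0,-72,-216]
def f(q):
    R=np.array([[np.cos(q[2]),-np.sin(q[2])],[np.sin(q[2]),np.cos(q[2])]])
    r=[]
    for y,a,b in zip(ys,tips,ends):
        r+=list(R@[72,y]+q[:2]-a[:2])+list(R@[-70,y]+q[:2]-b[:2])
    return r
q=least_squares(f,[700,200,0.3]); print(q.x,np.round(q.fun,1))
x=q.x;R=np.array([[np.cos(x[2]),-np.sin(x[2])],[np.sin(x[2]),np.cos(x[2])]])
for y in (0,-72,-144,-216): print(R@[0,y]+x[:2])
print('pull', R@[-80-30,-108]+x[:2])
# front panel corners, and pull edge in top image for check
for px,z in (((90+140/2.4,40+550/2.4),152),((90+470/2.4,40+455/2.4),152)): print(back(c,px,z))
E
```

```text
inj [ 595.56042486 -337.03346008   16.        ] [ 469.27111698 -281.33998871   16.        ] 138.02446173908274 mid [ 531.5264096  -308.79451685   16.        ] yaw -0.4153436155414886
[619.16059409 277.46510012 127.        ] [489.4306827  242.66252087 127.        ] 134.31704817768804
[638.05426085 207.9280205  127.        ] [509.05704072 175.56945766 127.        ] 132.9938321556525
[678.25420181  71.26784457 127.        ] [547.41382706  34.15567028 127.        ] 136.0019012598269
[5.53649204e+02 2.60427381e+02 2.70100182e-01] [ 3.9  2.2 -3.2 -0.9  4.2  2.3 -3.7 -3.2  2.4  0.2 -3.6 -0.6]
[553.6492035  260.42738131]
[572.86081864 191.03780109]
[592.07243378 121.64822086]
[611.28404892  52.25864064]
pull [476.45476754 126.99193229]
[453.26543163 304.22677759 152.        ]
[549.17388375 -40.47778246 152.        ]
```

```bash
cat >> h.py <<'E'
def plan(target,yaw,n,obs=None,cur=None):
    """rows to go to target (mm), yaw with n equal rows, from current pose (commanded assumed=measured unless cur)"""
    if cur is None: cur=(np.array(obs['tool_pos']),obs['tcp_rot'][2])
    p,y=np.array(cur[0],float),cur[1]; d=(np.array(target)-p)/n; dy=(yaw-y+np.pi)%(2*np.pi)-np.pi; tw=-np.degrees(dy)/n
    for i in range(n):
        cy,sy=np.cos(y),np.sin(y)
        o=[cy*d[0]+sy*d[1], sy*d[0]-cy*d[1], -d[2]]
        print('{"offset":[%.4f,%.4f,%.4f],"twist":%.2f}'%(o[0]/1e3,o[1]/1e3,o[2]/1e3,tw)); y+=dy/n
E
python3 - <<'E'
from plant import status
from h import *
plan([531.5,-308.8,300],-0.415,10,status.get_obs())
E
```

```text
{"offset":[0.0370,-0.0034,0.0104],"twist":4.66}
{"offset":[0.0366,-0.0064,0.0104],"twist":4.66}
{"offset":[0.0360,-0.0094,0.0104],"twist":4.66}
{"offset":[0.0351,-0.0123,0.0104],"twist":4.66}
{"offset":[0.0340,-0.0151,0.0104],"twist":4.66}
{"offset":[0.0327,-0.0178,0.0104],"twist":4.66}
{"offset":[0.0311,-0.0204,0.0104],"twist":4.66}
{"offset":[0.0293,-0.0228,0.0104],"twist":4.66}
{"offset":[0.0274,-0.0252,0.0104],"twist":4.66}
{"offset":[0.0253,-0.0273,0.0104],"twist":4.66}
```

Request:
{"name": "play_rows", "arguments": {
  "commands": [
    {"offset": [0.037, -0.0034, 0.0104], "twist": 4.66},
    {"offset": [0.0366, -0.0064, 0.0104], "twist": 4.66},
    {"offset": [0.036, -0.0094, 0.0104], "twist": 4.66},
    {"offset": [0.0351, -0.0123, 0.0104], "twist": 4.66},
    {"offset": [0.034, -0.0151, 0.0104], "twist": 4.66}
  ],
  "jaw": 0
}}

```text
time: 0.65
tool_pos: [368.6, -395.6, 352.1]
tcp_rot: [-3.141, 0.0, -0.012]
contact_force: [0.5, 0.2, 1.4]
grip_width: 91.6
```

Request:
{"name": "play_rows", "arguments": {
  "commands": [
    {"offset": [0.0327, -0.0178, 0.0104], "twist": 4.66},
    {"offset": [0.0311, -0.0204, 0.0104], "twist": 4.66},
    {"offset": [0.0293, -0.0228, 0.0104], "twist": 4.66},
    {"offset": [0.0274, -0.0252, 0.0104], "twist": 4.66},
    {"offset": [0.0253, -0.0273, 0.0104], "twist": 4.66}
  ]
}}

```text
time: 1.15
tool_pos: [532.8, -308.0, 300.0]
tcp_rot: [-3.142, 0.001, -0.419]
contact_force: [-0.1, -1.1, 0.5]
grip_width: 91.9
```

Request:
{"name": "play_rows", "arguments": {
  "commands": [
    {"offset": [0, 0, 0], "twist": 0},
    {"offset": [0, 0, 0], "twist": 0},
    {"offset": [0, 0, 0], "twist": 0}
  ]
}}

```text
time: 1.45
tool_pos: [530.9, -309.5, 300.9]
tcp_rot: [3.141, 0.0, -0.415]
contact_force: [-0.1, -1.4, -0.3]
grip_width: 91.7
```

```bash
python3 - <<'E'
from plant import status, viewer
import cv2,json
o=status.get_obs();print(o)
a=viewer.capture('wrist')[:,:,::-1]; cv2.imwrite('pics/w1.png',a)
json.dump({k:list(o[k]) for k in('tool_pos','tcp_rot')},open('w1.json','w'))
E
```

```text
{'time': 1.45, 'joint_positions': array([-6.52354432e-01,  5.96308213e-01,  1.40537190e+00, -4.89399243e-04,
        1.14009467e+00,  1.33402936e+00]), 'dq': array([-0.01434829, -0.01082865,  0.00164327,  0.00361893, -0.00295913,
        0.00387695]), 'tau': array([ 8.56824126e-01, -5.35176158e+01, -2.28031057e+01,  9.51710413e-02,
       -6.99562859e-02, -3.30387447e-03]), 'tool_pos': array([ 530.87053213, -309.48213125,  300.85745029]), 'tcp_rot': array([ 3.14120312e+00,  2.81391515e-04, -4.15383152e-01]), 'contact_force': array([-0.1282513 , -1.40921783, -0.34365939]), 'moment': array([ 0.06397522,  0.05438722, -0.03754475]), 'grip_width': 91.71240466743103}
```

View pics/w1.png

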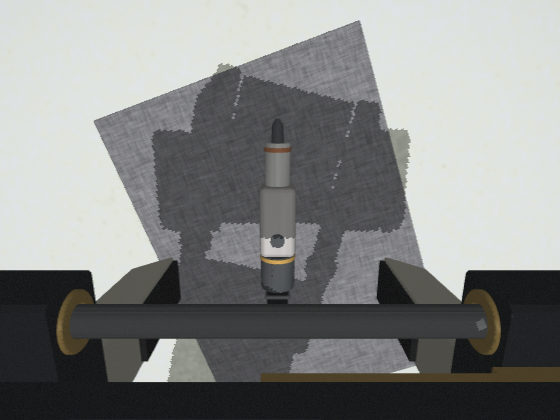

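```bash
python3 - <<'E'
from plant import status, viewer
from h import *
import json
o=json.load(open('w1.json'));c=cam(viewer.camera_params('wrist'),o)
t=back(c,(278,120),16);b=back(c,(278,187),29);g=back(c,(278,261),29);hd=back(c,(277.5,292),20)
for n,v in (('tip',t),('+26',b),('-26',g),('-54',hd)): print(n,v)
print(np.linalg.norm(b-g),(b+g)/2,np.arctan2(*(t-g)[[1,0]]))
u=np.array([np.cos(-.415),np.sin(-.415),0])
print(t-72*u)
E
```

```text
tip [ 593.54266332 -335.96654226   16.        ]
+26 [ 553.26696161 -318.18804332   29.        ]
-26 [ 503.36410423 -296.15273608   29.        ]
-54 [ 476.53886138 -283.8825159    20.        ]
54.55135140000926 [ 528.31553292 -307.1703897    29.        ] -0.415762625172168
[ 527.65428824 -306.93686728   16.        ]
```

Request:
{"name": "play_rows", "arguments": {
  "commands": [
    {"offset": [-0.0039, -0.001, 0.03], "twist": 0},
    {"offset": [0, 0, 0.035], "twist": 0},
    {"offset": [0, 0, 0.03], "twist": 0},
    {"offset": [0, 0, 0.017], "twist": 0},
    {"offset": [0, 0, 0.0045], "twist": 0}
  ]
}}

```text
time: 2.0
tool_pos: [527.0, -307.0, 182.6]
tcp_rot: [-3.141, 0.003, -0.417]
contact_force: [0.7, -0.5, -0.1]
grip_width: 91.8
```

Request:
{"name": "play_rows", "arguments": {
  "commands": [
    {"offset": [0, 0, 0], "twist": 0},
    {"offset": [0, 0, 0], "twist": 0}
  ]
}}

```text
time: 2.2
tool_pos: [528.5, -307.2, 185.7]
tcp_rot: [3.141, -0.002, -0.416]
contact_force: [-0.5, 0.1, 0.9]
grip_width: 91.8
```

Request:
{"name": "play_rows", "arguments": {
  "commands": [
    {"offset": [0, 0, 0], "twist": 0},
    {"offset": [0, 0, 0], "twist": 0},
    {"offset": [0, 0, 0], "twist": 0},
    {"offset": [0, 0, 0], "twist": 0},
    {"offset": [0, 0, 0], "twist": 0}
  ],
  "jaw": 255
}}

```text
time: 2.7
tool_pos: [528.4, -306.4, 184.3]
tcp_rot: [3.142, -0.0, -0.415]
contact_force: [0.0, -0.7, -1.1]
grip_width: 56.2
```

Request:
{"name": "play_rows", "arguments": {
  "commands": [
    {"offset": [0, 0, 0], "twist": 0},
    {"offset": [0, 0, 0], "twist": 0},
    {"offset": [0, 0, 0], "twist": 0},
    {"offset": [0, 0, 0], "twist": 0},
    {"offset": [0, 0, 0], "twist": 0}
  ]
}}

```text
time: 3.2
tool_pos: [528.3, -306.6, 184.2]
tcp_rot: [3.141, -0.0, -0.416]
contact_force: [-0.1, -0.6, -0.8]
grip_width: 25.9
```

Gripped at 25.9 mm. Lift.

Request:
{"name": "play_rows", "arguments": {
  "commands": [
    {"offset": [0, 0, 0], "twist": 0},
    {"offset": [0, 0, -0.01], "twist": 0},
    {"offset": [0, 0, -0.025], "twist": 0},
    {"offset": [0, 0, -0.04], "twist": 0},
    {"offset": [0, 0, -0.04], "twist": 0}
  ]
}}

```text
time: 3.7
tool_pos: [528.0, -306.1, 299.9]
tcp_rot: [-3.141, 0.003, -0.416]
contact_force: [0.6, -1.5, -4.6]
grip_width: 25.8
```

Request:
{"name": "play_rows", "arguments": {
  "commands": [
    {"offset": [0, 0, -0.04], "twist": 0},
    {"offset": [0, 0, -0.025], "twist": 0},
    {"offset": [0, 0, -0.01], "twist": 0},
    {"offset": [0, 0, 0], "twist": 0},
    {"offset": [0, 0, 0], "twist": 0}
  ]
}}

```text
time: 4.2
tool_pos: [528.1, -306.2, 372.4]
tcp_rot: [-3.141, 0.003, -0.416]
contact_force: [-0.2, -0.2, -4.8]
grip_width: 25.8
```

```bash
python3 - <<'E'
from plant import status, viewer
from h import *
o=status.get_obs();print(o['tool_pos'],o['tcp_rot'],o['grip_width'],o['contact_force'])
a=viewer.capture('wrist')[:,:,::-1]; cv2.imwrite('pics/w2.png',a)
# waypoint above cradle 3: cradle point est (592,121.6), yaw .27
plan([592,121.6,374],0.27,14,o)
E
```

```text
[ 528.05361636 -306.19410788  372.44471457] [-3.14088106e+00  3.07386128e-03 -4.15508739e-01] 25.773728040798744 [-0.16960918 -0.23359533 -4.78289841]
{"offset":[-0.0082,-0.0298,-0.0001],"twist":-2.81}
{"offset":[-0.0067,-0.0302,-0.0001],"twist":-2.81}
{"offset":[-0.0052,-0.0305,-0.0001],"twist":-2.81}
{"offset":[-0.0037,-0.0307,-0.0001],"twist":-2.81}
{"offset":[-0.0022,-0.0308,-0.0001],"twist":-2.81}
{"offset":[-0.0007,-0.0309,-0.0001],"twist":-2.81}
{"offset":[0.0008,-0.0309,-0.0001],"twist":-2.81}
{"offset":[0.0023,-0.0308,-0.0001],"twist":-2.81}
{"offset":[0.0038,-0.0307,-0.0001],"twist":-2.81}
{"offset":[0.0053,-0.0304,-0.0001],"twist":-2.81}
{"offset":[0.0068,-0.0301,-0.0001],"twist":-2.81}
{"offset":[0.0083,-0.0298,-0.0001],"twist":-2.81}
{"offset":[0.0097,-0.0293,-0.0001],"twist":-2.81}
{"offset":[0.0112,-0.0288,-0.0001],"twist":-2.81}
```

View pics/w2.png

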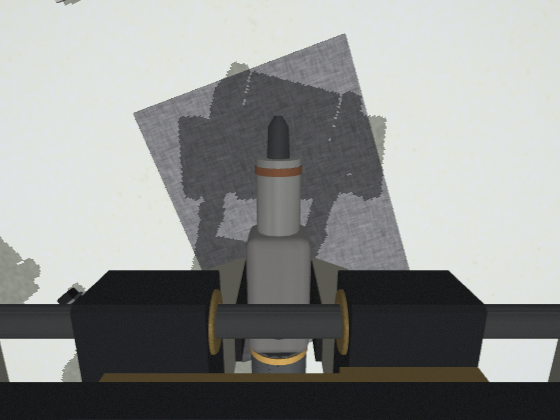

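Request:
{"name": "play_rows", "arguments": {
  "commands": [
    {"offset": [-0.0082, -0.0298, 0], "twist": -2.81},
    {"offset": [-0.0067, -0.0302, 0], "twist": -2.81},
    {"offset": [-0.0052, -0.0305, 0], "twist": -2.81},
    {"offset": [-0.0037, -0.0307, 0], "twist": -2.81},
    {"offset": [-0.0022, -0.0308, 0], "twist": -2.81}
  ]
}}

```text
time: 4.75
tool_pos: [551.0, -152.3, 372.2]
tcp_rot: [-3.141, 0.004, -0.169]
contact_force: [0.1, 0.6, -4.2]
grip_width: 25.6
```

Request:
{"name": "play_rows", "arguments": {
  "commands": [
    {"offset": [-0.0007, -0.0309, 0], "twist": -2.81},
    {"offset": [0.0008, -0.0309, 0], "twist": -2.81},
    {"offset": [0.0023, -0.0308, 0], "twist": -2.81},
    {"offset": [0.0038, -0.0307, 0], "twist": -2.81},
    {"offset": [0.0053, -0.0304, 0], "twist": -2.81}
  ]
}}

```text
time: 5.25
tool_pos: [573.6, 0.5, 372.2]
tcp_rot: [-3.141, 0.004, 0.077]
contact_force: [-0.0, -0.3, -4.6]
grip_width: 25.6
```

Request:
{"name": "play_rows", "arguments": {
  "commands": [
    {"offset": [0.0068, -0.0301, 0], "twist": -2.81},
    {"offset": [0.0083, -0.0298, 0], "twist": -2.81},
    {"offset": [0.0097, -0.0293, 0], "twist": -2.81},
    {"offset": [0.0112, -0.0288, 0], "twist": -2.81},
    {"offset": [0, 0, 0], "twist": 0}
  ]
}}

```text
time: 5.75
tool_pos: [591.8, 125.0, 371.9]
tcp_rot: [-3.139, 0.003, 0.276]
contact_force: [0.8, -0.3, -4.3]
grip_width: 25.8
```

Request:
{"name": "play_rows", "arguments": {
  "commands": [
    {"offset": [0, 0, 0], "twist": 0},
    {"offset": [0, 0, 0], "twist": 0},
    {"offset": [0, 0, 0], "twist": 0}
  ]
}}

```text
time: 6.05
tool_pos: [592.0, 120.5, 373.6]
tcp_rot: [3.141, 0.001, 0.27]
contact_force: [-0.6, 0.3, -3.5]
grip_width: 26.3
```

```bash
python3 - <<'E'
from plant import status, viewer
from h import *
import json
o=status.get_obs();print(o['tool_pos'],o['tcp_rot'],o['grip_width'],o['contact_force'])
json.dump({k:list(o[k]) for k in('tool_pos','tcp_rot')},open('w3.json','w'))
a=viewer.capture('wrist')[:,:,::-1]; cv2.imwrite('pics/w3.png',a)
E
```

```text
[591.96768731 120.46220897 373.64280001] [3.14149032e+00 1.19493861e-03 2.69568993e-01] 26.28638492995258 [-0.62051851  0.32387086 -3.46802847]
```

View pics/w3.png

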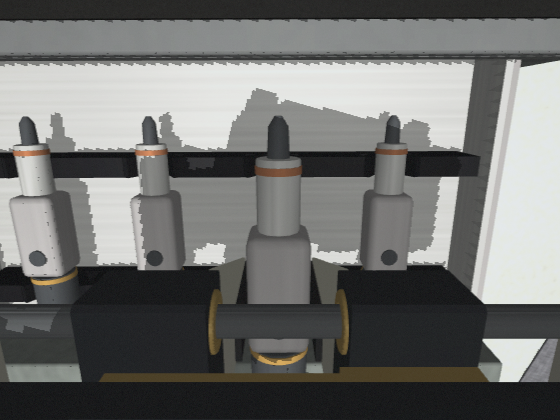

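```bash
python3 - <<'E'
from plant import status, viewer
from h import *
import json
o=json.load(open('w3.json'));c=cam(viewer.camera_params('wrist'),o)
p=np.array(o['tool_pos']);y=o['tcp_rot'][2];ux=np.array([np.cos(y),np.sin(y),0]);uy=np.array([np.sin(y),-np.cos(y),0])
def rel(v): return np.round([ux@(v-p),uy@(v-p)],1)
print('held tip',rel(back(c,(278,117),p[2]-159-8)))
for n,uv in (('1',(27,117)),('2',(148.5,117)),('4',(393,117))): print('tip',n,rel(back(c,uv,127)))
for n,uv in (('1',(44,192)),('2',(160,192)),('4',(386.5,191))): print('+26top',n,rel(back(c,uv,140)))
for n,uv in (('1',(31,147)),('2',(152,146)),('4',(391.5,145))): print('+52top',n,rel(back(c,uv,136)))
print('held shoulder',rel(back(c,(278,228),p[2]-159-8+13)))
print('held +52',rel(back(c,(278,161),p[2]-159-8+9)))
print('railback',rel(back(c,(540,153),131)),rel(back(c,(300,176),131)))
E
python3 - <<'E'
import cv2
a=cv2.imread('pics/w3.png');cv2.imwrite('pics/w3z.png',cv2.resize(a[100:300,100:440],None,fx=2.3,fy=2.3))
E
```

```text
held tip [72.7 -1.2]
tip 1 [  71.3 -148. ]
tip 2 [ 71.3 -77. ]
tip 4 [71.2 65.9]
+26top 1 [  29.4 -137.6]
+26top 2 [ 29.3 -70. ]
+26top 4 [29.9 61.8]
+52top 1 [  54.8 -143. ]
+52top 2 [ 55.4 -73.5]
+52top 4 [55.9 63.7]
held shoulder [32.8 -1.2]
held +52 [57.3 -1.2]
railback [ 50.8 153. ] [37.2 11.9]
```

View pics/w3z.png

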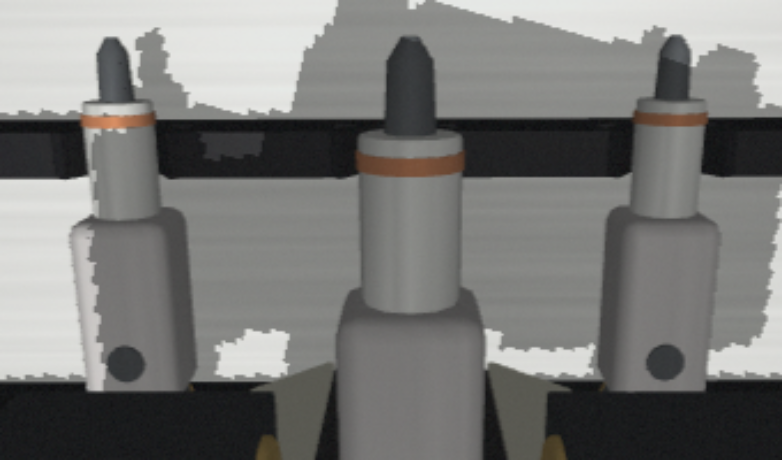

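Request:
{"name": "play_rows", "arguments": {
  "commands": [
    {"offset": [-0.002, -0.0038, 0.01], "twist": 0},
    {"offset": [0, 0, 0.015], "twist": 0},
    {"offset": [0, 0, 0.01], "twist": 0},
    {"offset": [0, 0, 0.005], "twist": 0},
    {"offset": [0, 0, 0], "twist": 0}
  ]
}}

```text
time: 6.6
tool_pos: [588.9, 124.5, 333.2]
tcp_rot: [-3.141, 0.002, 0.271]
contact_force: [-0.1, -0.2, -3.5]
grip_width: 25.7
```

Request:
{"name": "play_rows", "arguments": {
  "commands": [
    {"offset": [0, 0, 0], "twist": 0},
    {"offset": [0, 0, 0], "twist": 0}
  ]
}}

```text
time: 6.8
tool_pos: [589.2, 124.6, 334.9]
tcp_rot: [3.141, -0.001, 0.271]
contact_force: [0.1, 0.4, -4.6]
grip_width: 26.0
```

```bash
python3 - <<'E'
from plant import status, viewer
from h import *
import json
o=status.get_obs();print(o['tool_pos'],o['tcp_rot'],o['grip_width'],o['contact_force'])
json.dump({k:list(o[k]) for k in('tool_pos','tcp_rot')},open('w4.json','w'))
a=viewer.capture('wrist')[:,:,::-1]; cv2.imwrite('pics/w4.png',a)
cv2.imwrite('pics/w4z.png',cv2.resize(a[60:280,100:440],None,fx=2.3,fy=2.3))
E
```

```text
[589.23752181 124.60088684 334.87497486] [ 3.14125260e+00 -1.33512132e-03  2.71043836e-01] 25.976874252202606 [ 0.08245826  0.37562229 -4.64089834]
```

View pics/w4z.png

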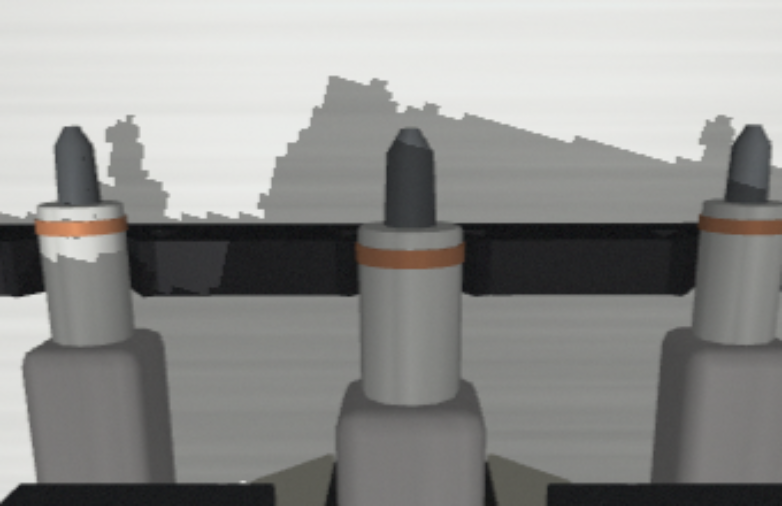

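Request:
{"name": "play_rows", "arguments": {
  "commands": [
    {"offset": [0, 0, 0.01], "twist": 0},
    {"offset": [0, 0, 0.012], "twist": 0},
    {"offset": [0, 0, 0.008], "twist": 0},
    {"offset": [0, 0, 0.004], "twist": 0},
    {"offset": [0, 0, 0.002], "twist": 0}
  ]
}}

```text
time: 7.35
tool_pos: [589.0, 124.6, 297.3]
tcp_rot: [-3.141, 0.001, 0.271]
contact_force: [0.2, -0.0, -4.6]
grip_width: 26.0
```

Request:
{"name": "play_rows", "arguments": {
  "commands": [
    {"offset": [0, 0, 0.001], "twist": 0},
    {"offset": [0, 0, 0.001], "twist": 0},
    {"offset": [0, 0, 0], "twist": 0},
    {"offset": [0, 0, 0], "twist": 0}
  ]
}}

```text
time: 7.75
tool_pos: [589.1, 124.6, 296.5]
tcp_rot: [3.141, -0.001, 0.271]
contact_force: [0.2, 0.2, -4.4]
grip_width: 25.9
```

```bash
python3 - <<'E'
from plant import status, viewer
from h import *
o=status.get_obs();print(o['tool_pos'],o['tcp_rot'],o['grip_width'],o['contact_force'],o['moment'])
a=viewer.capture('wrist')[:,:,::-1]
cv2.imwrite('pics/w5z.png',cv2.resize(a[60:300,100:440],None,fx=2.3,fy=2.3))
E
```

```text
[589.07398797 124.61344168 296.47124003] [ 3.14140389e+00 -5.06535804e-04  2.71146322e-01] 25.90504524377417 [ 0.183105    0.21452729 -4.39619345] [ 0.01427114 -0.01586704 -0.04429483]
```

View pics/w5z.png

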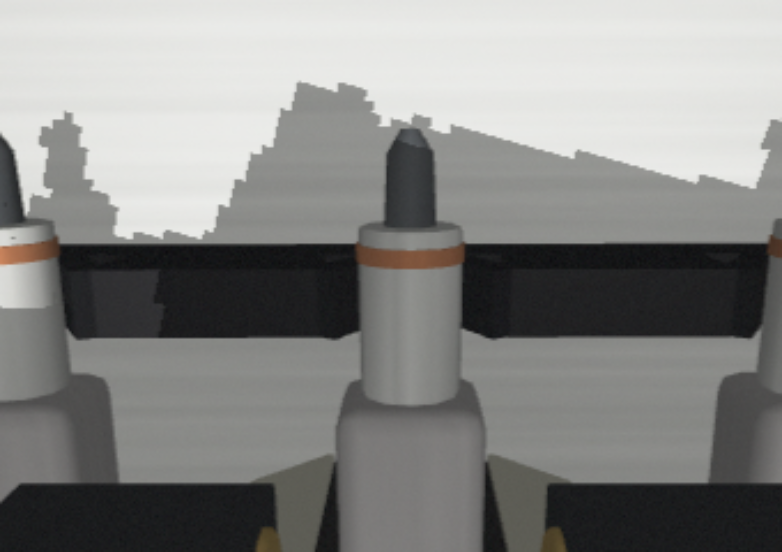

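Request:
{"name": "play_rows", "arguments": {
  "commands": [
    {"offset": [0, 0, 0.0005], "twist": 0},
    {"offset": [0, 0, 0.0005], "twist": 0},
    {"offset": [0, 0, 0.0004], "twist": 0},
    {"offset": [0, 0, 0], "twist": 0},
    {"offset": [0, 0, 0], "twist": 0}
  ]
}}

```text
time: 8.3
tool_pos: [589.3, 124.3, 295.3]
tcp_rot: [3.141, -0.001, 0.271]
contact_force: [0.6, -2.9, 0.5]
grip_width: 25.7
```

Request:
{"name": "play_rows", "arguments": {
  "commands": [
    {"offset": [0, 0, 0], "twist": 0},
    {"offset": [0, 0, 0], "twist": 0},
    {"offset": [0, 0, 0], "twist": 0},
    {"offset": [0, 0, 0], "twist": 0},
    {"offset": [0, 0, 0], "twist": 0}
  ],
  "jaw": 125
}}

```text
time: 8.8
tool_pos: [589.0, 124.7, 294.8]
tcp_rot: [-3.141, 0.0, 0.271]
contact_force: [0.2, -0.5, -0.1]
grip_width: 46.8
```

Request:
{"name": "play_rows", "arguments": {
  "commands": [
    {"offset": [0, 0, 0], "twist": 0},
    {"offset": [0, 0, 0], "twist": 0},
    {"offset": [0, 0, 0], "twist": 0},
    {"offset": [0, 0, 0], "twist": 0}
  ]
}}

```text
time: 9.2
tool_pos: [589.0, 124.6, 294.8]
tcp_rot: [3.142, 0.0, 0.271]
contact_force: [0.2, -1.1, 0.0]
grip_width: 46.3
```

```bash
python3 - <<'E'
from plant import status, viewer
from h import *
o=status.get_obs();print(o['tool_pos'],o['grip_width'],o['contact_force'])
a=viewer.capture('wrist')[:,:,::-1]
cv2.imwrite('pics/w6.png',a)
E
```

```text
[589.02048138 124.60424225 294.78931746] 46.34123292267093 [ 0.16550548 -1.12477189  0.048534  ]
```

View pics/w6.png

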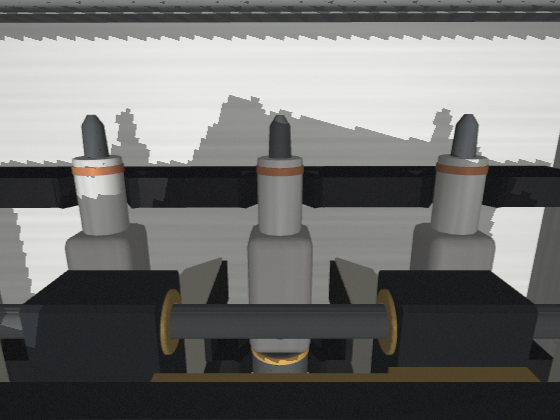

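Request:
{"name": "play_rows", "arguments": {
  "commands": [
    {"offset": [0, 0, -0.01], "twist": 0},
    {"offset": [0, 0, -0.02], "twist": 0},
    {"offset": [0, 0, -0.03], "twist": 0},
    {"offset": [0, 0, -0.02], "twist": 0},
    {"offset": [0, 0, 0], "twist": 0}
  ]
}}

```text
time: 9.75
tool_pos: [589.5, 124.7, 378.9]
tcp_rot: [3.14, -0.007, 0.271]
contact_force: [0.3, -0.4, -0.1]
grip_width: 46.7
```

Request:
{"name": "play_rows", "arguments": {
  "commands": [
    {"offset": [0, 0, 0], "twist": 0}
  ],
  "jaw": 255
}}

```text
time: 9.85
tool_pos: [588.9, 124.6, 375.1]
tcp_rot: [3.141, -0.001, 0.271]
contact_force: [-0.2, -0.3, -0.7]
grip_width: 42.5
```

```bash
python3 - <<'E'
from plant import status, viewer
from h import *
o=status.get_obs();print(o['tool_pos'],o['grip_width'],o['contact_force'])
cv2.imwrite('pics/w7.png',viewer.capture('wrist')[:,:,::-1])
E
```

```text
[588.86037719 124.59361281 375.11141896] 42.47758821904065 [-0.22763064 -0.25640487 -0.66278603]
```

View pics/w7.png

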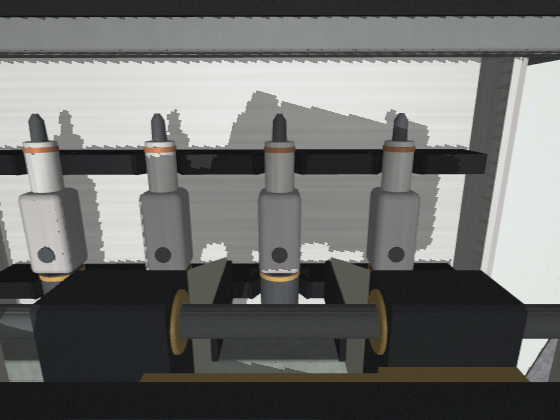

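All four injectors lie alike (tips at columns 37, 157, 279 and 400, rows about 114), so the part is seated. Next I move in front of the pull.

Request:
{"name": "play_rows", "arguments": {
  "commands": [
    {"offset": [-0.015, -0.004, 0], "twist": 0},
    {"offset": [-0.035, -0.008, 0], "twist": 0},
    {"offset": [-0.04, -0.012, 0], "twist": 0},
    {"offset": [-0.035, -0.008, 0], "twist": 0},
    {"offset": [-0.02, -0.004, 0], "twist": 0}
  ]
}}

```text
time: 10.4
tool_pos: [436.9, 120.5, 373.5]
tcp_rot: [-3.141, 0.004, 0.272]
contact_force: [-0.0, 0.1, 0.6]
grip_width: 1.3
```

Request:
{"name": "play_rows", "arguments": {
  "commands": [
    {"offset": [0, 0, 0], "twist": 0},
    {"offset": [0, 0, 0.015], "twist": 0},
    {"offset": [0, 0, 0.025], "twist": 0},
    {"offset": [0, 0, 0.015], "twist": 0},
    {"offset": [0, 0, 0.007], "twist": 0}
  ]
}}

```text
time: 10.9
tool_pos: [440.1, 120.3, 310.8]
tcp_rot: [-3.141, 0.003, 0.271]
contact_force: [-0.5, -0.7, 0.0]
grip_width: 0.3
```

Request:
{"name": "play_rows", "arguments": {
  "commands": [
    {"offset": [0, 0, 0], "twist": 0},
    {"offset": [0, 0, 0], "twist": 0}
  ]
}}

```text
time: 11.1
tool_pos: [440.3, 120.5, 313.0]
tcp_rot: [3.141, -0.0, 0.271]
contact_force: [-0.2, -0.1, -0.0]
grip_width: 0.3
```

```bash
python3 - <<'E'
from plant import status, viewer
from h import *
o=status.get_obs();print(o['tool_pos'],o['grip_width'],o['contact_force'])
cv2.imwrite('pics/w8.png',viewer.capture('wrist')[:,:,::-1])
cv2.imwrite('pics/s8.png',viewer.capture('scene')[:,:,::-1])
E
```

```text
[440.29917631 120.47562321 313.00938759] 0.29780470430145956 [-0.20564136 -0.1175705  -0.04162599]
```

View pics/w8.png

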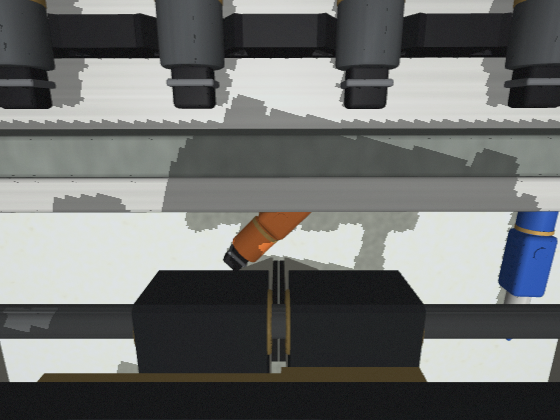

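View pics/s8.png

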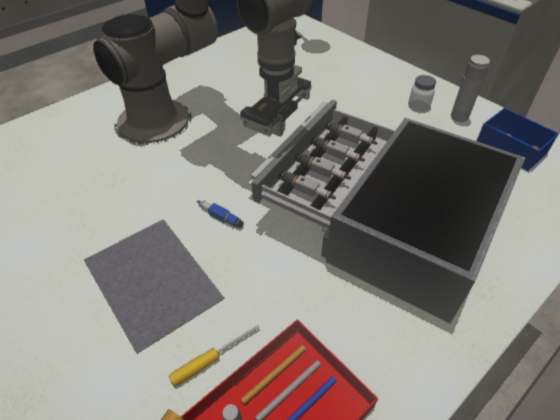

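Request:
{"name": "play_rows", "arguments": {
  "commands": [
    {"offset": [0.006, 0, 0], "twist": 0},
    {"offset": [0.006, 0, 0], "twist": 0},
    {"offset": [0.006, 0, 0], "twist": 0},
    {"offset": [0.006, 0, 0], "twist": 0},
    {"offset": [0.006, 0, 0], "twist": 0}
  ]
}}

```text
time: 11.7
tool_pos: [468.6, 128.5, 312.6]
tcp_rot: [3.142, 0.002, 0.271]
contact_force: [-2.0, -1.5, 1.6]
grip_width: 0.2
```

Request:
{"name": "play_rows", "arguments": {
  "commands": [
    {"offset": [0.008, 0, 0], "twist": 0},
    {"offset": [0.01, 0, 0], "twist": 0},
    {"offset": [0.01, 0, 0], "twist": 0},
    {"offset": [0.01, 0, 0], "twist": 0},
    {"offset": [0.01, 0, 0], "twist": 0}
  ]
}}

```text
time: 12.2
tool_pos: [515.7, 141.7, 312.6]
tcp_rot: [-3.141, 0.0, 0.271]
contact_force: [-2.7, -1.0, -0.6]
grip_width: 0.5
```

```bash
python3 - <<'E'
from plant import status, viewer
from h import *
o=status.get_obs();print(o['tool_pos'],o['tcp_rot'],o['contact_force'])
cv2.imwrite('pics/w9.png',viewer.capture('wrist')[:,:,::-1])
E
```

```text
[515.67039059 141.67826691 312.56875011] [-3.14140912e+00  3.71814094e-04  2.71105158e-01] [-2.70908044 -0.9917726  -0.60454807]
```

View pics/w9.png

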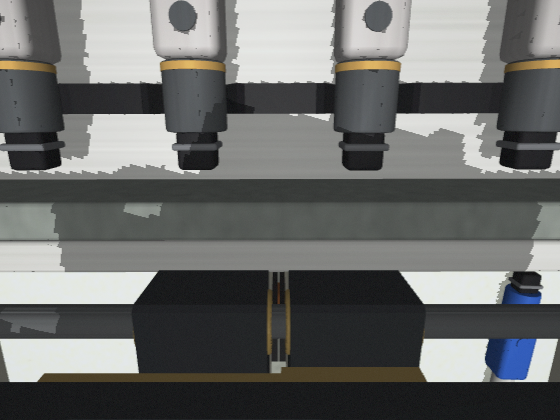

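```bash
python3 - <<'E'
from plant import status, viewer
from h import *
o=status.get_obs();c=cam(viewer.camera_params('wrist'),o)
p=o['tool_pos'];u=np.array([np.cos(.271),np.sin(.271),0])
for r,z in((271,152),(240,152),(180,152)): print(r,u@(back(c,(279,r),z)-p))
# chest front plane from top pic w7
E
```

```text
271 12.733950429044862
240 26.106651175412317
180 50.224569147500965
```

Request:
{"name": "play_rows", "arguments": {
  "commands": [
    {"offset": [0.012, 0, 0], "twist": 0},
    {"offset": [0.014, 0, 0], "twist": 0},
    {"offset": [0.014, 0, 0], "twist": 0},
    {"offset": [0.014, 0, 0], "twist": 0},
    {"offset": [0.014, 0, 0], "twist": 0}
  ]
}}

```text
time: 12.75
tool_pos: [580.9, 159.8, 312.7]
tcp_rot: [-3.142, 0.0, 0.271]
contact_force: [-1.7, -0.3, 0.5]
grip_width: 0.4
```

Request:
{"name": "play_rows", "arguments": {
  "commands": [
    {"offset": [0.012, 0, 0], "twist": 0},
    {"offset": [0.01, 0, 0], "twist": 0},
    {"offset": [0.006, 0, 0], "twist": 0},
    {"offset": [0.004, 0, 0], "twist": 0},
    {"offset": [0.004, 0, 0], "twist": 0}
  ]
}}

```text
time: 13.25
tool_pos: [615.1, 169.1, 312.8]
tcp_rot: [3.141, 0.001, 0.271]
contact_force: [-2.2, -1.0, 1.3]
grip_width: 0.4
```

```bash
python3 - <<'E'
from plant import status, viewer
from h import *
o=status.get_obs();print(o['tool_pos'],o['tcp_rot'],o['contact_force'])
cv2.imwrite('pics/w10.png',viewer.capture('wrist')[:,:,::-1])
E
```

```text
[615.10412079 169.14176265 312.8485777 ] [3.14133523e+00 5.33012403e-04 2.71111647e-01] [-2.18664319 -0.98797097  1.29989378]
```

View pics/w10.png

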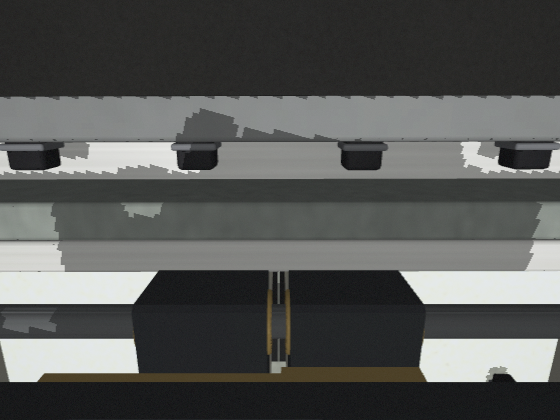

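```bash
python3 - <<'E'
from plant import status, viewer
from h import *
o=status.get_obs();c=cam(viewer.camera_params('wrist'),o)
p=o['tool_pos'];u=np.array([np.cos(.271),np.sin(.271),0])
x=u@(back(c,(279,141),167)-p);print(x,x-12.7-30)
E
```

```text
65.68060396766026 22.980603967660258
```

Request:
{"name": "play_rows", "arguments": {
  "commands": [
    {"offset": [0.005, 0, 0], "twist": 0},
    {"offset": [0.005, 0, 0], "twist": 0},
    {"offset": [0.004, 0, 0], "twist": 0},
    {"offset": [0.003, 0, 0], "twist": 0},
    {"offset": [0.002, 0, 0], "twist": 0}
  ]
}}

```text
time: 13.8
tool_pos: [633.7, 174.4, 312.8]
tcp_rot: [3.141, -0.0, 0.271]
contact_force: [-2.0, -0.7, 0.3]
grip_width: 0.5
```

Request:
{"name": "play_rows", "arguments": {
  "commands": [
    {"offset": [0.001, 0, 0], "twist": 0},
    {"offset": [0.001, 0, 0], "twist": 0},
    {"offset": [0.001, 0, 0], "twist": 0}
  ]
}}

```text
time: 14.1
tool_pos: [636.2, 175.1, 312.8]
tcp_rot: [3.141, 0.0, 0.271]
contact_force: [-1.3, -0.9, 1.1]
grip_width: 0.4
```

Request:
{"name": "play_rows", "arguments": {
  "commands": [
    {"offset": [0.001, 0, 0], "twist": 0},
    {"offset": [0.001, 0, 0], "twist": 0}
  ]
}}

```text
time: 14.3
tool_pos: [638.1, 175.6, 312.8]
tcp_rot: [3.142, 0.0, 0.271]
contact_force: [-7.4, -1.6, 3.8]
grip_width: 0.5
```

Request:
{"name": "play_rows", "arguments": {
  "commands": [
    {"offset": [0.001, 0, 0], "twist": 0},
    {"offset": [0, 0, 0], "twist": 0}
  ]
}}

```text
time: 14.5
tool_pos: [638.5, 175.7, 312.8]
tcp_rot: [3.141, 0.003, 0.271]
contact_force: [-5.9, -2.3, 3.8]
grip_width: 0.7
```

```bash
python3 - <<'E'
from plant import status, viewer
from h import *
o=status.get_obs();print(o['tool_pos'],o['tcp_rot'],o['contact_force'])
cv2.imwrite('pics/w11.png',viewer.capture('wrist')[:,:,::-1])
E
```

```text
[638.49542493 175.7147394  312.81275938] [3.14147652e+00 3.01611804e-03 2.71221674e-01] [-5.87927271 -2.29664078  3.82377508]
```

View pics/w11.png

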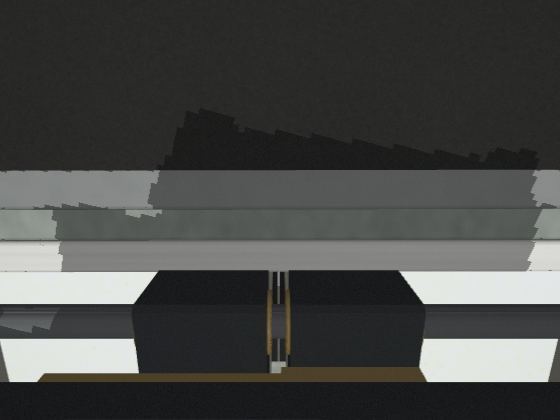

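Request:
{"name": "play_rows", "arguments": {
  "commands": [
    {"offset": [0.001, 0, 0], "twist": 0},
    {"offset": [0.001, 0, 0], "twist": 0},
    {"offset": [0, 0, 0], "twist": 0}
  ]
}}

```text
time: 14.85
tool_pos: [639.3, 175.9, 312.8]
tcp_rot: [3.142, 0.008, 0.271]
contact_force: [-14.2, -5.2, 7.0]
grip_width: 0.4
```

```bash
python3 - <<'E'
from plant import status, viewer
from h import *
o=status.get_obs();c=cam(viewer.camera_params('wrist'),o)
p=o['tool_pos'];u=np.array([np.cos(.271),np.sin(.271),0])
x=u@(back(c,(279,208.5),167)-p);print(p,o['contact_force'],x,x-12.7-30)
E
```

```text
[639.31320897 175.90642591 312.84681728] [-14.23654256  -5.21694565   6.9950715 ] 41.579273579872996 -1.1207264201270029
```

Firmly against the stop (15 N and rising, tool barely advancing). Back off and check.

Request:
{"name": "play_rows", "arguments": {
  "commands": [
    {"offset": [-0.002, 0, 0], "twist": 0},
    {"offset": [-0.008, 0, 0], "twist": 0},
    {"offset": [-0.03, 0, 0], "twist": 0},
    {"offset": [-0.04, 0, 0], "twist": 0},
    {"offset": [-0.03, 0, 0], "twist": 0}
  ]
}}

```text
time: 15.35
tool_pos: [533.2, 146.6, 312.6]
tcp_rot: [3.142, -0.0, 0.271]
contact_force: [-0.3, -0.3, 0.4]
grip_width: 0.5
```

Request:
{"name": "play_rows", "arguments": {
  "commands": [
    {"offset": [-0.01, 0, 0], "twist": 0},
    {"offset": [0, 0, 0], "twist": 0},
    {"offset": [0, 0, 0], "twist": 0},
    {"offset": [0, 0, 0], "twist": 0}
  ]
}}

```text
time: 15.75
tool_pos: [526.6, 144.5, 312.8]
tcp_rot: [3.141, -0.001, 0.271]
contact_force: [-0.3, 0.3, 0.1]
grip_width: 0.4
```

```bash
python3 - <<'E'
from plant import status, viewer
from h import *
o=status.get_obs();c=cam(viewer.camera_params('wrist'),o);print(o['time'],o['tool_pos'],o['contact_force'])
cv2.imwrite('pics/w12.png',viewer.capture('wrist')[:,:,::-1])
cv2.imwrite('pics/t12.png',viewer.capture('top')[:,:,::-1])
E
```

```text
15.75 [526.62326653 144.48589009 312.82972958] [-0.2727384   0.30879122  0.08837152]
```

View pics/w12.png

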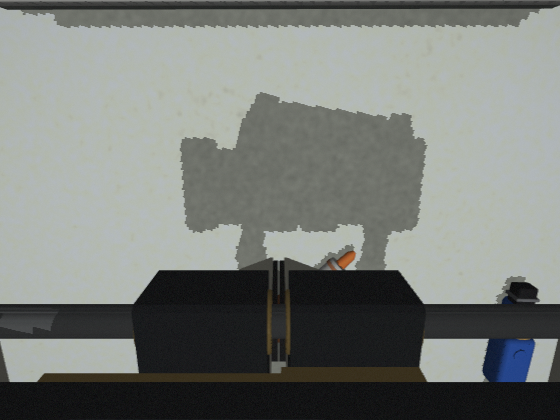

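View pics/t12.png

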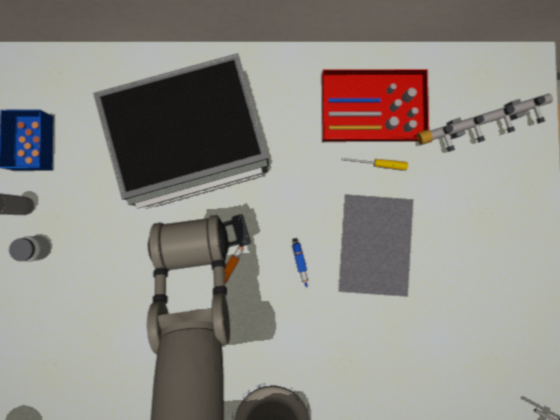

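```bash
python3 -c "
from plant import ticket
print(ticket.close_job())"
```

```text
the job is handed in; nothing more can be done
None
```

I put the injector into the one empty cradle, the third from the left, with its nozzle to the back. Then I slid the drawer shut and handed the job in at about 16 s of the 51 s allowed.

- **Seating:** I lowered the injector until the cradle took its weight, then opened the fingers only to 46 mm to clear the neighbours. The wrist picture before closing showed all four injectors alike, with their tips level and evenly spaced.
- **Closing:** I pushed the pull at no more than about 0.14 m/s, with about 3 N, until it met the stop. The force there rose to about 15 N while the tool barely moved.
- **Last checks:** After backing off about 120 mm, the contact force was near zero. The top picture shows the drawer front against the chest, and the screwdriver, blue part and orange part undisturbed. The camera estimate of the remaining opening was -1 mm, taken while still pushing against the stop and within calibration error of shut. I could not see inside the shut drawer, so the final seating rests on the picture taken before closing.

No check failed or disagreed.

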